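# Index the board shuttle under the probe head and hold the head down

### The job

The circuit board is clipped into the shuttle of the slide-in test fixture. With closed fingertips push the shuttle by its rubber end pad, slowly, along its rails towards the probe head until its index plunger drops into the notch of the index bar, and do not run it on past the notch; let go of it there. Then press the round black palm pad of the probe head straight down onto its stops and finish still holding it down, without leaning hard on it. Do not grip or lift anything, keep your fingers off the board and off the plunger's knob, and leave the tools and parts lying around where they are.

Things in the scene. Friction and masses are not known exactly. Their poses are not given: they have to be found in the camera images.
- fixture: board test fixture fixed to the bench: aluminium base plate 196 x 390 mm, 12 mm thick. Origin: centre of its underside, on the bench. y is the slide direction (the shuttle is pushed to +y), x the far side, z up. The probe head stands on two columns (x = +-79, y = +70 mm, 144 high); the index bar runs along x = -80, 14 mm wide, top 30 mm up. -y of the shuttle nothing on the base rises above 38 mm
- shuttle (a joint): travel along the fixture's +y, m: 0 at the loading end, 0.120 indexed (plunger in notch), 0.150 at the far stop. Block 120 mm wide (x), 180 long, top 56 mm up, captive on its rails. Slides with about 3 to 5 N friction (more when faster); as the ball enters the notch the push falls away and the shuttle is drawn on over the last 5 mm; pushing it out again takes about 16 to 20 N
- push_face (a point): middle of the outer face of the black rubber end pad on the shuttle's trailing (-y) end, 42 mm above the bench; the pad is 96 mm wide and 22 mm high (31 to 53 mm above the bench), its face looks to the fixture's -y. Push it to +y. It lies 116 mm behind the middle of the board
- plunger_tip (a point): lowest point of the index plunger's 16 mm steel ball while it rides on the bar; this point moves along the bar with the shuttle
- notch (a point): middle of the V notch in the index bar, at the level of the bar's top: 14 mm long there, 7 mm deep, across the whole 14 mm width of the bar. The shuttle is indexed when plunger_tip is here
- index_plunger (a joint): drop of the spring-loaded index plunger on the near side of the shuttle (a ball under a steel barrel with a black knob), m: about 0.0005 while it rides on top of the bar, about 0.0043 when it has dropped into the notch. Not to be touched; it drops by itself
- head (a joint): downward travel of the probe head on its columns, m: 0 up, 0.012 on its stops. Springs push it up: about 6 N to start it, 12 N at the stops. Its two guide pins enter bushings in the shuttle; if the shuttle stands under it but is not indexed they land on it and the head stops half way
- palm_top (a point): centre of the top of the head's round black palm pad (92 mm across, slightly domed), 166 mm above the bench with the head up; moves with the head. Nothing stands above the pad, the columns' tops are 22 mm lower, 79 mm to either side
- board: green circuit board, 62 x 100 x 20 mm, clipped in the nest on top of the shuttle, top of its parts 76 mm above the bench; origin: centre of its underside. Not to be touched
- solder_reel: blue and white solder spool standing left of the fixture, 58 mm across, 36 mm high; origin: centre of its underside. Leave alone
- spare_board: another green circuit board, 62 x 100 x 20 mm, flat on the bench left of the fixture; origin: centre of its underside. Leave alone
- meter: hand multimeter on its back left of the fixture, 144 x 80 x 42 mm; origin: centre of its underside. Leave alone
- driver: screwdriver with yellow handle, 178 mm long, 22 mm thick, on the bench past the trailing (-y) end of the fixture; origin: below its middle. Leave alone
- tweezer: steel tweezers, 124 mm long, lying on the far edge of the fixture's base plate, 22 mm high in all; origin: centre of the underside. Leave alone
- solvent: white bottle with red spout, 47 mm across, 134 mm high, standing at the right; origin: centre of its underside. Leave alone

How it is judged:
By the outcome, as a careful person would: the job done as asked, in the order asked, and still so for the second after the job is handed in, while the arm keeps its last pose, push and grip.
It also fails if it takes over 48 s, if anything falls off the work surface, if the arm or the gripper's body presses on something with over 40 N, if the wrist force passes 120 N, or if a joint passes its speed limit or range.

### The arm

A 6-joint arm with a two-finger parallel gripper is mounted at the origin on a cart in front of the work surface, level with it; the furniture and walls round the work are solid. World frame = base frame: x ahead of the robot, y to its left, z up, the work surface at z = 0. Lengths are in m, angles in rad, forces in N, time in s.
With the tool pointing down it reaches from about 0.25 to 0.8 m from the base axis. Payload 3.9 kg.
Tool frame: the origin (TCP) lies at the very end of the fingers, on their centre line; the grasp point (between the pads) lies 19 mm behind it (arm.grasp_offset is the distance from the TCP to the grasp point, in m); x points along the fingers, y is the direction in which the jaws open and shut, and the axes are right-handed (so a half turn about x gives the same grasp; the last joint's range is limited). The gripper opens to 85 mm and grips with 20 to 120 N. Pads are 22 mm wide; open, the fingers measure 114 mm over their backs; the gripper's body (76 mm by 85 mm) begins 54 mm behind the grasp point. The pads swing forward as they close: fully open they stand 13 mm farther back than shut.
Start: joints at [1.239, 0.26, -0.138, 1.173, 0, 1.571], TCP at [0.171, 0.496, 0.231] pointing down, gripper open.
Joint ranges: [-2.78, 2.78], [-0.83, 1.72], [-1.28, 1.37], [-1.9, 2.12], [-1.57, 1.48], [-3.14, 3.14]. Speed limits (rad/s): [2.57, 2.57, 3.14, 3.14, 3.14, 3.14].

### API

Orientations are given as [roll, pitch, yaw] about the fixed x, y, z axes, in that order (R = Rz(yaw) Ry(pitch) Rx(roll)).
In Python, from station import readout, cams, arm gives the robot as it stands. The module is installed in compiled form; this text tells all that it offers.
- The arm moves only by the shell command python3 -m handwheel 'ROWS' [FORCE]. ROWS is JSON, a list of rows, each an object of numbers: "jaw": the opening, from -1 (shut) to 1 (fully open), so that 0 is half open; "dx", "dy", "dz": the shift along the tool's x, y, z in m; "ax", "ay", "az": the turn, a rotation vector about the tool's x, y, z in rad. In form: [{"jaw": .., "dx": .., "dy": .., "dz": .., "ax": .., "ay": .., "az": ..}, ...]. A call has 1 to 12 rows; each row is the pose to reach, as a shift and turn from the pose commanded when the call began, along the tool's axes at that moment; what a row does not reach only later rows make up. A row lasts 1/12 s, in which the tool goes at most 41.7 mm and 7.16 degrees, less where a joint would pass 70% of its speed; a pose out of reach is approached as far as the arm can. A call with a gripper value outside its range is refused whole. The fingers move at their own pace and stop on an object; FORCE is the grip in N (left out, the last holds). Time passes only in rows, so rows that repeat a pose let the fingers close. It gives the time, the measured TCP pose, the force and the opening at its end, in the units of the state.
- readout.state(): the state, without advancing time (a new reading comes with each control period).
- cams.get_image(name): name is "scene" or "top" or "wrist"; returns (picture, depth): 400x640x3 uint8, red, green, blue; 400x640 float32, m along the optical axis (not along the pixel's ray), 0 where there is no reading.
- cams.camera_params(name): a dict with "fx", "fy", "cx", "cy" (pixels), "rvec" (rotation vector, rad) and "tvec" (3), from world to camera coordinates, as OpenCV has them; the wrist camera has in their place "tool_from_camera" (4x4, takes a point from camera to tool coordinates, whose origin is the TCP and whose axes are the tool frame's). Camera axes: x right, y down, z forward; pixel columns grow to the right and rows downward; lengths in m; the calibration is good to about 2 mm. A picture is of the moment at which its call begins: read the wrist's pose just before it. camera_params takes no time and is no camera call.
- arm.hand_in(): hands the job in, once; it reports no verdict.
The state is a dict: "clock": time; "joint_positions": joint angles; "qd": joint speeds; "joint_efforts": joint torques, N m; "ee_pos": TCP position; "tool_rot": TCP orientation; "contact_force": force on the tool from outside, world axes, zero at the start; "torque": the same for the moment, N m; "gripper_width": finger opening in m.
Only numpy, scipy, OpenCV 4.12 (cv2) and the standard library are available. Lean on these libraries where they do the work, as an engineer would, in place of code of your own. Each camera call takes 0.05 s, during which the arm holds its last target. There are 200 camera calls.

## Working session

There is one attempt and no reset: what is moved stays moved. The work goes in short steps, Python scripts to look and compute and a shell command to move; the robot and the scene stay as the last step left them, time stands still between calls to the robot, and variables do not carry over. Pictures are saved under pics/ and viewed, about 8 in all and at most 12, crops included, and the job is handed in when it is done.

```bash
mkdir -p pics
cat > h.py <<'E'
import numpy as np,cv2
from scipy.spatial.transform import Rotation as R
from station import readout,cams,arm
def cam(n,st=None):
    p=cams.camera_params(n);K=np.array([[p['fx'],0,p['cx']],[0,p['fy'],p['cy']],[0,0,1]])
    if 'rvec' in p:
        Rm=cv2.Rodrigues(np.array(p['rvec'],float))[0];t=np.array(p['tvec'],float).ravel();return K,Rm.T,-Rm.T@t
    T=np.array(p['tool_from_camera']);Rt=R.from_euler('xyz',st['tool_rot']).as_matrix()
    return K,Rt@T[:3,:3],Rt@T[:3,3]+np.array(st['ee_pos'])
def cloud(n):
    st=readout.state();im,d=cams.get_image(n);K,Rc,c=cam(n,st)
    v,u=np.mgrid[:400,:640];ray=np.stack([(u-K[0,2])/K[0,0],(v-K[1,2])/K[1,1],np.ones_like(u,float)],-1)
    P=(ray*d[...,None])@Rc.T+c;P[d==0]=np.nan
    return im,P,(K,Rc,c)
def onplane(C,u,v,z):
    K,Rc,c=C;r=Rc@np.array([(u-K[0,2])/K[0,0],(v-K[1,2])/K[1,1],1]);return c+r*(z-c[2])/r[2]
E
python3 - <<'E'
from h import *
s=readout.state();print(s)
for n in('top','scene'):
    im,P,C=cloud(n);cv2.imwrite(f'pics/{n}0.png',im[...,::-1]);np.savez(f'{n}0.npz',im=im,P=P);print(n,C[2],C[1][:,2])
E
```

```text
{'clock': 0.0, 'joint_positions': array([ 1.23898989e+00,  2.60673134e-01, -1.39373699e-01,  1.17269235e+00,
        1.09699986e-05,  1.57082232e+00]), 'qd': array([-0.00093292, -0.00041015,  0.00079585,  0.0009894 ,  0.00100892,
        0.00011027]), 'joint_efforts': array([-1.68812163e-03, -4.05681574e+01,  2.53919560e+01,  1.87433203e-02,
       -1.12220648e-04, -2.21072163e-06]), 'ee_pos': array([0.17079483, 0.49572278, 0.23046885]), 'tool_rot': array([-1.57641659,  1.56885344, -1.90824904]), 'contact_force': array([-0.29722109,  0.45377045, -0.04905138]), 'torque': array([-0.04160741, -0.03410815,  0.03351581]), 'gripper_width': 0.08547121831233595}
top [ 0.33375559 -0.00206837  1.64691953] [ 0.1327138   0.00183231 -0.99115271]
scene [-0.17021965 -0.66779581  1.19699144] [ 0.48869464  0.45325905 -0.74547555]
```

View pics/top0.png

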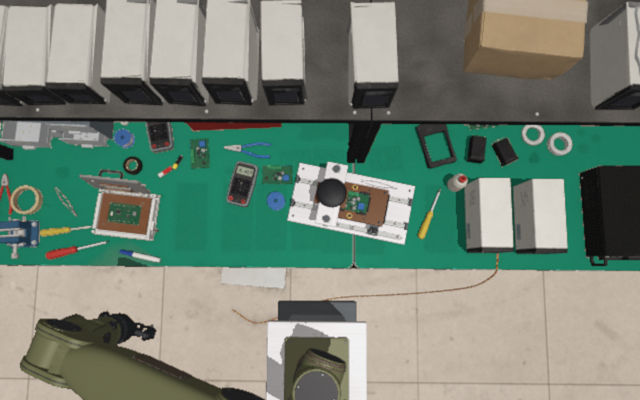

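View pics/scene0.png

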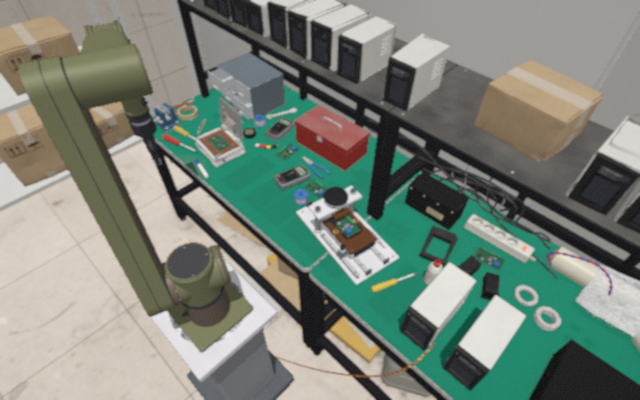

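The top view shows the fixture at about (290–415, 163–243), with the palm pad at (331,192), the board at (355,203), the driver at (429,214) and the solvent at (457,182). The fixture's +y points left in the image. The scene view agrees. I'll make a coarse estimate, then look closer with the wrist camera.

Run:
```python
from h import *
D=np.load('top0.npz');im,P=D['im'],D['P'];C=cam('top')
z=P[...,2];roi=np.zeros(z.shape,bool);roi[155:250,283:420]=1
hsv=cv2.cvtColor(im,cv2.COLOR_RGB2HSV)
green=(hsv[...,0]>70)&(hsv[...,0]<90)&(hsv[...,1]>120)
m=(roi&(hsv[...,1]<50)&(hsv[...,2]>150)).astype(np.uint8)
c=max(cv2.findContours(cv2.morphologyEx(m,cv2.MORPH_CLOSE,np.ones((9,9))),0,2)[0],key=cv2.contourArea)
r=cv2.minAreaRect(c);b=cv2.boxPoints(r);q=np.array([onplane(C,u,v,.012) for u,v in b]);print(r,q.round(3),q.mean(0),np.linalg.norm(np.diff(q,axis=0),axis=1))
k=roi&(z>.14)&(z<.2)&(hsv[...,2]<80);print('pad px',k.sum(),np.nanmean(P[k],0),np.nanmedian(z[k]))
for v,u in((192,331),(203,355),(215,390),(182,457),(214,429),(230,372)):print(u,v,P[v,u].round(3),im[v,u])
s=readout.state();print(cam('wrist',s)[2],cam('wrist',s)[1],np.array(cams.camera_params('wrist')['tool_from_camera']).round(3),cam('wrist',s)[0])
print(R.from_euler('xyz',s['tool_rot']).as_matrix().round(3))
cv2.imwrite('pics/topc.png',cv2.resize(im[150:255,275:475],None,fx=4,fy=4,interpolation=2)[...,::-1])
```

```text
((351.9650573730469, 199.86773681640625), (119.802734375, 66.40750122070312), 11.768289566040039) [[ 0.475  0.097  0.012]
 [ 0.692  0.056  0.012]
 [ 0.614 -0.334  0.012]
 [ 0.399 -0.286  0.012]] [ 0.54495487 -0.11666028  0.012     ] [0.22177911 0.39772597 0.22034725]
pad px 650 [ 0.54702013 -0.04441565  0.16313304] 0.16314065202398975
331 192 [ 0.547 -0.044  0.166] [54 53 54]
355 203 [ 0.528 -0.123  0.061] [ 98 118 103]
390 215 [ 0.495 -0.241  0.017] [230 226 225]
457 182 [ 0.594 -0.443  0.09 ] [184 179 168]
429 214 [ 0.499 -0.368  0.021] [194 167  69]
372 230 [ 0.44  -0.174  0.087] [54 54 53]
[0.10561342 0.51778592 0.37370642] [[ 0.32497762  0.91172056  0.2513069 ]
 [ 0.94571821 -0.31256985 -0.08897845]
 [-0.00257252  0.26658152 -0.96380894]] [[ 0.001 -0.267  0.964 -0.143]
 [ 1.     0.001 -0.    -0.001]
 [-0.001  0.964  0.267 -0.069]
 [ 0.     0.     0.     1.   ]] [[336.14254209   0.         313.60410371]
 [  0.         336.14254209 203.25137852]
 [  0.           0.           1.        ]]
[[-0.001  0.326  0.945]
 [-0.002  0.945 -0.326]
 [-1.    -0.002  0.   ]]
```

View pics/topc.png

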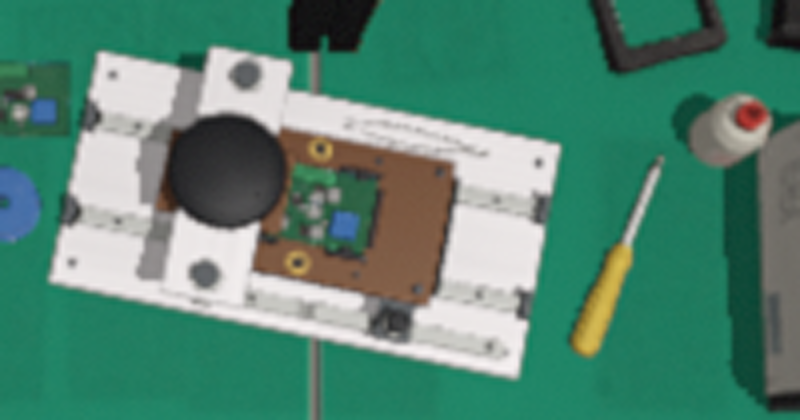

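The crop shows the index plunger knob at crop (390,320), the shuttle's trailing end at about (445,230), and the tweezers along the far edge at about (345–490, 120–155). The fixture yaw is about −11° and the shuttle is at the loading end. I'll move the wrist camera over the trailing end, jaws shut, with tool z turned to the fixture's +y.

```bash
python3 -m handwheel '[{"jaw":-1,"dx":-0.04,"dy":-0.03,"dz":0.025,"ax":-0.08},{"jaw":-1,"dx":-0.05,"dy":-0.06,"dz":0.05,"ax":-0.16},{"jaw":-1,"dx":-0.06,"dy":-0.32,"dz":0.28,"ax":-0.85},{"jaw":-1,"dx":-0.06,"dy":-0.32,"dz":0.28,"ax":-0.85},{"jaw":-1,"dx":-0.06,"dy":-0.32,"dz":0.28,"ax":-0.85},{"jaw":-1,"dx":-0.06,"dy":-0.32,"dz":0.28,"ax":-0.85},{"jaw":-1,"dx":-0.06,"dy":-0.32,"dz":0.28,"ax":-0.85},{"jaw":-1,"dx":-0.06,"dy":-0.32,"dz":0.28,"ax":-0.85},{"jaw":-1,"dx":-0.06,"dy":-0.32,"dz":0.28,"ax":-0.85},{"jaw":-1,"dx":-0.06,"dy":-0.32,"dz":0.28,"ax":-0.85},{"jaw":-1,"dx":-0.06,"dy":-0.32,"dz":0.28,"ax":-0.85},{"jaw":-1,"dx":-0.06,"dy":-0.32,"dz":0.28,"ax":-0.85}]'
cat > w.py <<'E'
from h import *
import sys
s=readout.state();Rt=R.from_euler('xyz',s['tool_rot']).as_matrix()
print(s['clock'],s['joint_positions'].round(2),s['ee_pos'].round(4),s['contact_force'].round(1));print(Rt.round(3))
a=[float(x) for x in sys.argv[1:]]
if a:
    y=a[3] # fixture yaw
    fx=np.array([np.cos(y),np.sin(y),0]);fy=np.array([-np.sin(y),np.cos(y),0]);T=np.c_[[0,0,-1],-fx,fy]
    if len(a)>4: T=R.from_rotvec(fx*a[4]).as_matrix()@T
    print('move',(Rt.T@(np.array(a[:3])-s['ee_pos'])).round(4),'turn',R.from_matrix(Rt.T@T).as_rotvec().round(4))
E
python3 w.py 0.49 -0.28 0.30 -0.196
```

```text
0.1 [ 1.24  0.26 -0.14  1.17 -0.    1.57] [0.1708 0.4958 0.2305] [-0.3 -0.9 -1. ]
[[-0.001  0.326  0.945]
 [-0.002  0.945 -0.326]
 [-1.    -0.002  0.   ]]
move [-0.0683 -0.6296  0.5545] turn [-1.7066e+00 -1.5000e-03  1.4000e-03]schema error: expected keys jaw, dx, dy, dz, ax, ay, az
```

```bash
python3 -m handwheel '[{"jaw":-1,"dx":-0.06,"dy":-0.03,"dz":0.02,"ax":-0.08,"ay":0,"az":0},{"jaw":-1,"dx":-0.06,"dy":-0.32,"dz":0.28,"ax":-0.85,"ay":0,"az":0},{"jaw":-1,"dx":-0.06,"dy":-0.32,"dz":0.28,"ax":-0.85,"ay":0,"az":0},{"jaw":-1,"dx":-0.06,"dy":-0.32,"dz":0.28,"ax":-0.85,"ay":0,"az":0},{"jaw":-1,"dx":-0.06,"dy":-0.32,"dz":0.28,"ax":-0.85,"ay":0,"az":0},{"jaw":-1,"dx":-0.06,"dy":-0.32,"dz":0.28,"ax":-0.85,"ay":0,"az":0},{"jaw":-1,"dx":-0.06,"dy":-0.32,"dz":0.28,"ax":-0.85,"ay":0,"az":0},{"jaw":-1,"dx":-0.06,"dy":-0.32,"dz":0.28,"ax":-0.85,"ay":0,"az":0},{"jaw":-1,"dx":-0.06,"dy":-0.32,"dz":0.28,"ax":-0.85,"ay":0,"az":0},{"jaw":-1,"dx":-0.06,"dy":-0.32,"dz":0.28,"ax":-0.85,"ay":0,"az":0},{"jaw":-1,"dx":-0.06,"dy":-0.32,"dz":0.28,"ax":-0.85,"ay":0,"az":0},{"jaw":-1,"dx":-0.06,"dy":-0.32,"dz":0.28,"ax":-0.85,"ay":0,"az":0}]'
python3 w.py 0.49 -0.28 0.30 -0.196
```

```text
clock: 1.1
ee_pos: [0.3323, 0.0986, 0.2915]
tool_rot: [-1.652, 1.569, -1.138]
contact_force: [-0.5, 0.5, 0.1]
gripper_width: 0.0
1.1 [ 0.29 -0.07 -0.36  1.28 -0.   -0.22] [0.3323 0.0986 0.2915] [-0.5  0.5  0.1]
[[ 0.001 -0.491  0.871]
 [-0.002  0.871  0.491]
 [-1.    -0.002 -0.   ]]
move [-0.0077 -0.4073 -0.0485] turn [-0.8615 -0.0011  0.0019]
```

```bash
python3 -m handwheel '[{"jaw":-1,"dx":-0.008,"dy":-0.407,"dz":-0.048,"ax":-0.86,"ay":0,"az":0},{"jaw":-1,"dx":-0.008,"dy":-0.407,"dz":-0.048,"ax":-0.86,"ay":0,"az":0},{"jaw":-1,"dx":-0.008,"dy":-0.407,"dz":-0.048,"ax":-0.86,"ay":0,"az":0},{"jaw":-1,"dx":-0.008,"dy":-0.407,"dz":-0.048,"ax":-0.86,"ay":0,"az":0},{"jaw":-1,"dx":-0.008,"dy":-0.407,"dz":-0.048,"ax":-0.86,"ay":0,"az":0},{"jaw":-1,"dx":-0.008,"dy":-0.407,"dz":-0.048,"ax":-0.86,"ay":0,"az":0},{"jaw":-1,"dx":-0.008,"dy":-0.407,"dz":-0.048,"ax":-0.86,"ay":0,"az":0},{"jaw":-1,"dx":-0.008,"dy":-0.407,"dz":-0.048,"ax":-0.86,"ay":0,"az":0},{"jaw":-1,"dx":-0.008,"dy":-0.407,"dz":-0.048,"ax":-0.86,"ay":0,"az":0},{"jaw":-1,"dx":-0.008,"dy":-0.407,"dz":-0.048,"ax":-0.86,"ay":0,"az":0},{"jaw":-1,"dx":-0.008,"dy":-0.407,"dz":-0.048,"ax":-0.86,"ay":0,"az":0},{"jaw":-1,"dx":-0.008,"dy":-0.407,"dz":-0.048,"ax":-0.86,"ay":0,"az":0}]'
python3 - <<'E'
from h import *
print(readout.state()['qd'].round(3))
im,P,C=cloud('wrist');cv2.imwrite('pics/w1.png',im[...,::-1]);np.savez('w1.npz',im=im,P=P,K=C[0],Rc=C[1],c=C[2])
E
python3 w.py
```

```text
clock: 2.1
ee_pos: [0.4933, -0.2804, 0.2975]
tool_rot: [-2.884, 1.568, -1.51]
contact_force: [-0.2, -0.1, 0.9]
gripper_width: 0.0
[-0.056  0.081  0.119  0.11   0.05  -0.058]
2.15 [-0.51  0.32  0.11  1.37 -0.   -1.89] [ 0.4927 -0.279   0.2975] [ 0.6 -1.3 -0.2]
[[-0.001 -0.981  0.195]
 [-0.001  0.195  0.981]
 [-1.     0.001 -0.001]]
```

View pics/w1.png

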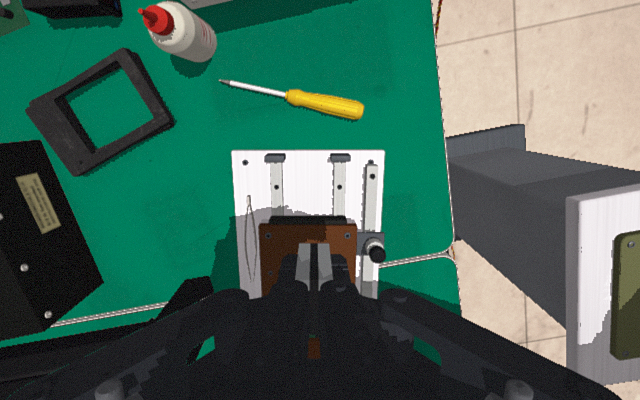

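The wrist view shows the base's trailing edge at row 150 (columns 232–385), the rubber end pad at (260–355, 216–222), the plunger knob at (376,250), the tweezers at (250,240) and the driver at (300,98). The gripper hides the rest. Now I'll measure from it.

Run:
```python
from h import *
D=np.load('w1.npz');im,P=D['im'],D['P'];C=(D['K'],D['Rc'],D['c'])
hsv=cv2.cvtColor(im,cv2.COLOR_RGB2HSV)
# base trailing edge: first white row in columns
w=(hsv[...,1]<60)&(hsv[...,2]>130)
E=np.array([onplane(C,u,np.argmax(w[140:170,u])+140,.012) for u in range(238,380,3)])
f=np.polyfit(E[:,0],E[:,1],1);r=E[:,1]-np.polyval(f,E[:,0]);print('edge slope yaw',np.arctan(f[0]),r.std())
L=onplane(C,232.5,152,.012);Rr=onplane(C,384.5,151,.012);print('corners',L,Rr,np.linalg.norm(L-Rr))
y=-0.196
for yaw in (np.arctan(f[0]),-.196):
  fx=np.array([np.cos(yaw),np.sin(yaw),0]);fy=np.array([-np.sin(yaw),np.cos(yaw),0])
  print('yaw',yaw,'centre',(L+Rr)/2+.195*fy)
  Q=P-((L+Rr)/2+.195*fy)
  fc=np.stack([Q@fx,Q@fy,P[...,2]],-1)
  for v,u in((217,310),(219,280),(221,340),(226,280),(244,376),(251,376),(170,372),(158,275),(248,362)):print(u,v,fc[v,u].round(4),im[v,u])
  k=(fc[...,0]>-.045)&(fc[...,0]<.045)&(fc[...,2]>.035)&(fc[...,2]<.05)&(fc[...,1]<-.05);print('padface y',np.percentile(fc[k][:,1],[2,10,50,90]),k.sum())
  for z in (.042,.056):
    g=onplane(C,310,217,z)-((L+Rr)/2+.195*fy);print(z,(g@fx).round(4),(g@fy).round(4))
# top camera
T=np.load('top0.npz');Ct=cam('top');cen=(L+Rr)/2+.195*fy;cen[2]=0
for n,(u,v),z in (('palm',(331,191.5),.16),('notch?',(275+305/4,150+310/4),.03),('knob',(275+393/4,150+318/4),.087),('endbrown',(275+440/4,150+232/4),.056)):
  g=onplane(Ct,u,v,z)-cen;print(n,(g+cen).round(4),(g@fx).round(4),(g@fy).round(4))
cv2.imwrite('pics/c2.png',np.vstack([cv2.resize(im[140:300,225:395],(680,400),interpolation=2)]) [...,::-1])
s=np.load('scene0.npz')['im'];cv2.imwrite('pics/s2.png',cv2.resize(s[180:285,290:400],None,fx=5,fy=5,interpolation=2)[...,::-1])
```

```text
edge slope yaw -0.19613292726734555 2.593719393429566e-17
corners [ 0.58947503 -0.31760215  0.012     ] [ 0.39998061 -0.28123966  0.012     ] 0.1929517218406786
yaw -0.19613292726734555 centre [ 0.532729   -0.10815954  0.012     ]
310 217 [-0.002  -0.1172  0.0414] [22 19 18]
280 219 [ 0.0346 -0.117   0.0488] [24 24 18]
340 221 [-0.0385 -0.1161  0.0541] [43 49 48]
280 226 [ 0.0342 -0.1103  0.0557] [54 27 11]
376 244 [-0.0799 -0.0937  0.0722] [201 201 199]
376 251 [-0.0766 -0.093   0.0911] [33 33 32]
372 170 [-0.0785 -0.1745  0.0305] [219 216 212]
275 158 [ 0.0396 -0.1904  0.0395] [ 99 101 108]
362 248 [-0.0661 -0.0818  0.056 ] [61 63 69]
padface y [-0.19367855 -0.19266856 -0.1172865  -0.11680668] 479
0.042 -0.002 -0.1174
0.056 -0.0022 -0.1218
yaw -0.196 centre [ 0.53270358 -0.10815449  0.012     ]
310 217 [-0.002  -0.1172  0.0414] [22 19 18]
280 219 [ 0.0347 -0.117   0.0488] [24 24 18]
340 221 [-0.0385 -0.1161  0.0541] [43 49 48]
280 226 [ 0.0342 -0.1103  0.0557] [54 27 11]
376 244 [-0.0799 -0.0937  0.0722] [201 201 199]
376 251 [-0.0765 -0.093   0.0911] [33 33 32]
372 170 [-0.0785 -0.1744  0.0305] [219 216 212]
275 158 [ 0.0396 -0.1904  0.0395] [ 99 101 108]
362 248 [-0.0661 -0.0818  0.056 ] [61 63 69]
padface y [-0.19367938 -0.19266588 -0.11728573 -0.11681214] 479
0.042 -0.002 -0.1174
0.056 -0.0022 -0.1218
palm [ 0.5496 -0.0437  0.16  ] 0.004 0.0665
notch? [ 0.4514 -0.1136  0.03  ] -0.0787 -0.0212
knob [ 0.4417 -0.1783  0.087 ] -0.0756 -0.0866
endbrown [ 0.5131 -0.2198  0.056 ] 0.0025 -0.1133
```

View pics/c2.png

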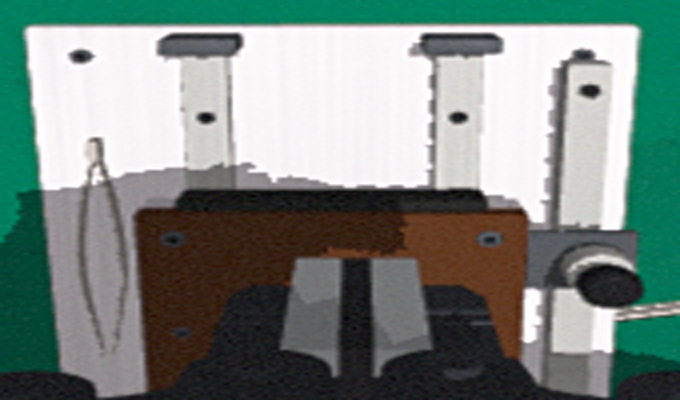

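Crop: the rubber pad spans crop columns 175–488 at rows 190–212, which puts its face at fixture y ≈ −117 mm. The plunger sits on the bar at about (590,265). The board is about 71 mm short of the head axis, so the shuttle starts partway along. I'll check the notch in the scene view.

View pics/s2.png

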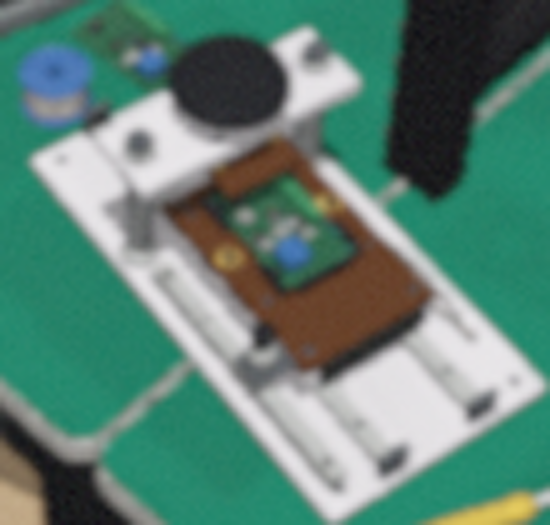

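The scene crop shows the bar from (160,270) to (335,485) with the plunger at (265,360). The notch isn't resolved, so I'll shift the wrist camera 90 mm forward to see that part of the bar.

```bash
python3 -m handwheel '[{"jaw":-1,"dx":0,"dy":0,"dz":0.035,"ax":0,"ay":0,"az":0},{"jaw":-1,"dx":0,"dy":0,"dz":0.07,"ax":0,"ay":0,"az":0},{"jaw":-1,"dx":0,"dy":0,"dz":0.09,"ax":0,"ay":0,"az":0},{"jaw":-1,"dx":0,"dy":0,"dz":0.09,"ax":0,"ay":0,"az":0},{"jaw":-1,"dx":0,"dy":0,"dz":0.09,"ax":0,"ay":0,"az":0},{"jaw":-1,"dx":0,"dy":0,"dz":0.09,"ax":0,"ay":0,"az":0}]'
python3 - <<'E'
from h import *
im,P,C=cloud('wrist');np.savez('w2.npz',im=im,P=P,K=C[0],Rc=C[1],c=C[2])
cv2.imwrite('pics/w2.png',cv2.resize(im[100:280,230:410],(720,720)[:2],interpolation=2)[:600,...,::-1])
E
```

```text
clock: 2.65
ee_pos: [0.5081, -0.186, 0.2993]
tool_rot: [2.342, 1.57, -2.562]
contact_force: [-0.7, -0.4, 0.7]
gripper_width: 0.0003
```

View pics/w2.png

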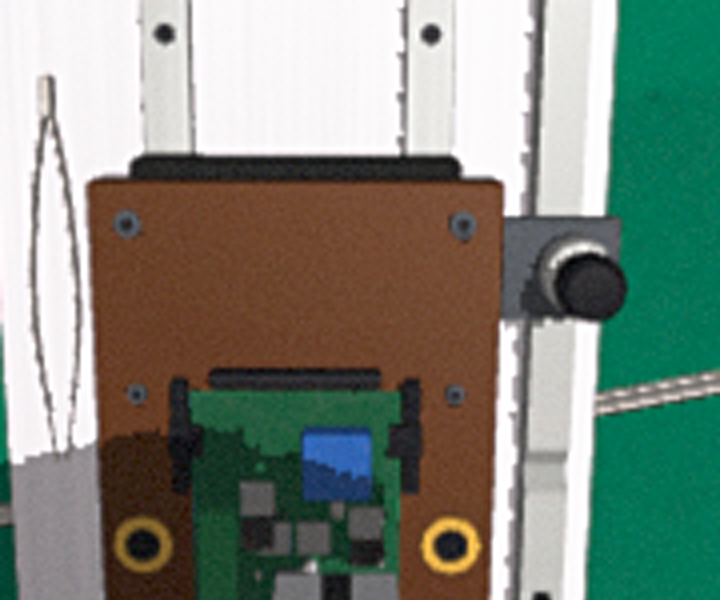

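The notch is clearly visible as the darker band at crop (545, 452–490), which is full-image column 366, rows 213–222.5. The pad's top edge is at crop rows 157–178 and the knob at (592,287). Next I'll compute the remaining travel.

```bash
python3 - <<'E'
from h import *
D=np.load('w2.npz');im,P=D['im'],D['P'];C=(D['K'],D['Rc'],D['c'])
yaw=-.196;fx=np.array([np.cos(yaw),np.sin(yaw),0]);fy=np.array([-np.sin(yaw),np.cos(yaw),0]);cen=np.array([.5327,-.1082,0])
fc=lambda p:np.round([(p-cen)@fx,(p-cen)@fy,p[2]],4)
px=lambda a,b:(230+a/4,100+b/4)
for n,a,b,z in (('notch',547,471,.03),('notch0',547,452,.03),('notch1',547,490,.03),('knob',592,287,.091),('padL',131,165,.053),('padR',461,165,.053),('padface_top',300,157,.053),('blockL',88,185,.056),('blockR',502,185,.056),('screwbarrel?',545,600,.03)):
  u,v=px(a,b);p=onplane(C,u,v,z);q=P[int(v),int(u)];print(n,p.round(4),fc(p),'depth',fc(q))
Q=P-cen;F=np.stack([Q@fx,Q@fy,P[...,2]],-1)
k=(abs(F[...,0])<.04)&(F[...,2]>.036)&(F[...,2]<.050)&(F[...,1]<-.1)&(F[...,1]>-.13);print('face',np.median(F[k][:,1]),k.sum())
# knob top centroid: points near z max
k=(abs(F[...,0]+.08)<.025)&(abs(F[...,1]+.085)<.03)
for a,b in((.05,.06),(.062,.08),(.086,.1)):
  m=k&(F[...,2]>a)&(F[...,2]<b);print(a,b,m.sum(),F[m].min(0),F[m].max(0),np.median(F[m],0))
E
python3 w.py .4982 -.2821 .20 -.196; python3 w.py .5054 -.2453 .042 -.196
```

```text
notch [ 0.4516 -0.1086  0.03  ] [-0.0795 -0.0162  0.03  ] depth [-0.0795 -0.0153  0.024 ]
notch0 [ 0.4506 -0.115   0.03  ] [-0.0792 -0.0226  0.03  ] depth [-0.0784 -0.0224  0.0292]
notch1 [ 0.4525 -0.1022  0.03  ] [-0.0798 -0.0098  0.03  ] depth [-0.0787 -0.0106  0.0306]
knob [ 0.4386 -0.1782  0.091 ] [-0.0787 -0.087   0.091 ] depth [-0.0785 -0.0879  0.0916]
padL [ 0.5571 -0.2302  0.053 ] [ 0.0477 -0.1149  0.053 ] depth [ 0.0485 -0.1152  0.0534]
padR [ 0.4644 -0.2123  0.053 ] [-0.0467 -0.1154  0.053 ] depth [-0.0465 -0.1155  0.0516]
padface_top [ 0.5092 -0.2232  0.053 ] [-0.0006 -0.1174  0.053 ] depth [-0.0005 -0.117   0.0452]
blockL [ 0.5699 -0.2272  0.056 ] [ 0.0597 -0.1095  0.056 ] depth [ 0.0596 -0.1098  0.0566]
blockR [ 0.4541 -0.2048  0.056 ] [-0.0583 -0.1101  0.056 ] depth [-0.0577 -0.1103  0.0559]
screwbarrel? [ 0.4589 -0.0644  0.03  ] [-0.0809  0.0286  0.03  ] depth [-0.0806  0.0285  0.0303]
face -0.11705537814794428 67
0.05 0.06 567 [-0.09237551 -0.11126065  0.05137256] [-0.05500315 -0.05501792  0.05971504] [-0.06469362 -0.09074059  0.05538893]
0.062 0.08 92 [-0.08632104 -0.09674187  0.06220603] [-0.06799334 -0.07784249  0.07435441] [-0.07207177 -0.0923877   0.07205442]
0.086 0.1 245 [-0.08732613 -0.09563268  0.08619721] [-0.06952034 -0.07777688  0.09425846] [-0.0780182  -0.08698691  0.09208472]
2.7 [-0.35  0.27  0.05  1.35 -0.   -1.73] [ 0.5082 -0.1865  0.2993] [0.  0.4 0.5]
[[-0.    -0.982  0.191]
 [-0.     0.191  0.982]
 [-1.     0.    -0.   ]]
move [ 0.0994 -0.0086 -0.0958] turn [ 0.0034 -0.0003 -0.0003]
2.7 [-0.35  0.27  0.05  1.35 -0.   -1.73] [ 0.5082 -0.1865  0.2993] [0.  0.4 0.5]
[[-0.    -0.982  0.191]
 [-0.     0.191  0.982]
 [-1.     0.    -0.   ]]
move [ 0.2573 -0.0086 -0.0582] turn [ 0.0034 -0.0003 -0.0003]
```

The remaining travel is plunger −87.0 → notch −16.2, or about 71 mm. That agrees with the board-to-head distance. The face should end at fixture y ≈ −46. I'll back off and come down behind the pad.

```bash
python3 -m handwheel '[{"jaw":-1,"dx":0,"dy":-0.004,"dz":-0.035,"ax":0.003,"ay":0,"az":0},{"jaw":-1,"dx":0.03,"dy":-0.0085,"dz":-0.0685,"ax":0.003,"ay":0,"az":0},{"jaw":-1,"dx":0.07,"dy":-0.0085,"dz":-0.0685,"ax":0.003,"ay":0,"az":0},{"jaw":-1,"dx":0.11,"dy":-0.0085,"dz":-0.0685,"ax":0.003,"ay":0,"az":0},{"jaw":-1,"dx":0.15,"dy":-0.0085,"dz":-0.0685,"ax":0.003,"ay":0,"az":0},{"jaw":-1,"dx":0.19,"dy":-0.0085,"dz":-0.0685,"ax":0.003,"ay":0,"az":0},{"jaw":-1,"dx":0.225,"dy":-0.0085,"dz":-0.0685,"ax":0.003,"ay":0,"az":0},{"jaw":-1,"dx":0.245,"dy":-0.0085,"dz":-0.0685,"ax":0.003,"ay":0,"az":0},{"jaw":-1,"dx":0.256,"dy":-0.0085,"dz":-0.0685,"ax":0.003,"ay":0,"az":0},{"jaw":-1,"dx":0.256,"dy":-0.0085,"dz":-0.0685,"ax":0.003,"ay":0,"az":0},{"jaw":-1,"dx":0.256,"dy":-0.0085,"dz":-0.0685,"ax":0.003,"ay":0,"az":0}]'
python3 w.py .5075 -.2347 .043 -.196
```

```text
clock: 3.62
ee_pos: [0.503, -0.2558, 0.0428]
tool_rot: [1.376, 1.569, 2.75]
contact_force: [0.2, -0.3, 0.4]
gripper_width: 0.0002
3.6167 [-0.47  0.47 -0.35  0.76 -0.   -1.84] [ 0.503  -0.2558  0.0428] [ 0.2 -0.3  0.4]
[[-0.001 -0.981  0.196]
 [ 0.001  0.196  0.981]
 [-1.     0.002  0.   ]]
move [-0.0001 -0.0002  0.0216] turn [-0.001   0.0003 -0.0015]
```

```bash
python3 -m handwheel '[{"jaw":-1,"dx":0,"dy":0,"dz":0.005,"ax":0,"ay":0,"az":0},{"jaw":-1,"dx":0,"dy":0,"dz":0.01,"ax":0,"ay":0,"az":0},{"jaw":-1,"dx":0,"dy":0,"dz":0.014,"ax":0,"ay":0,"az":0},{"jaw":-1,"dx":0,"dy":0,"dz":0.016,"ax":0,"ay":0,"az":0},{"jaw":-1,"dx":0,"dy":0,"dz":0.018,"ax":0,"ay":0,"az":0},{"jaw":-1,"dx":0,"dy":0,"dz":0.02,"ax":0,"ay":0,"az":0},{"jaw":-1,"dx":0,"dy":0,"dz":0.022,"ax":0,"ay":0,"az":0},{"jaw":-1,"dx":0,"dy":0,"dz":0.024,"ax":0,"ay":0,"az":0},{"jaw":-1,"dx":0,"dy":0,"dz":0.026,"ax":0,"ay":0,"az":0},{"jaw":-1,"dx":0,"dy":0,"dz":0.028,"ax":0,"ay":0,"az":0},{"jaw":-1,"dx":0,"dy":0,"dz":0.03,"ax":0,"ay":0,"az":0},{"jaw":-1,"dx":0,"dy":0,"dz":0.032,"ax":0,"ay":0,"az":0}]'
cat > f.py <<'E'
from h import *
s=readout.state();fx=np.array([np.cos(.196),-np.sin(.196),0]);fy=np.array([np.sin(.196),np.cos(.196),0]);d=s['ee_pos']-[.5327,-.1082,0]
print(s['clock'],'fix',(d@fx).round(4),(d@fy).round(4),s['ee_pos'][2].round(4),'F',(s['contact_force']@fx).round(1),(s['contact_force']@fy).round(1),s['contact_force'][2].round(1))
E
python3 f.py
```

```text
clock: 4.62
ee_pos: [0.5099, -0.2254, 0.0436]
tool_rot: [-3.077, 1.567, -1.702]
contact_force: [-1.8, -4.6, 1.0]
gripper_width: 0.0
4.6167 fix 0.0005 -0.1194 0.0436 F -0.8 -4.9 1.0
```

```bash
python3 -m handwheel '[{"jaw":-1,"dx":0,"dy":0,"dz":0.002,"ax":0,"ay":0,"az":0},{"jaw":-1,"dx":0,"dy":0,"dz":0.004,"ax":0,"ay":0,"az":0},{"jaw":-1,"dx":0,"dy":0,"dz":0.006,"ax":0,"ay":0,"az":0},{"jaw":-1,"dx":0,"dy":0,"dz":0.008,"ax":0,"ay":0,"az":0},{"jaw":-1,"dx":0,"dy":0,"dz":0.01,"ax":0,"ay":0,"az":0},{"jaw":-1,"dx":0,"dy":0,"dz":0.012,"ax":0,"ay":0,"az":0},{"jaw":-1,"dx":0,"dy":0,"dz":0.014,"ax":0,"ay":0,"az":0},{"jaw":-1,"dx":0,"dy":0,"dz":0.016,"ax":0,"ay":0,"az":0},{"jaw":-1,"dx":0,"dy":0,"dz":0.018,"ax":0,"ay":0,"az":0},{"jaw":-1,"dx":0,"dy":0,"dz":0.02,"ax":0,"ay":0,"az":0},{"jaw":-1,"dx":0,"dy":0,"dz":0.022,"ax":0,"ay":0,"az":0},{"jaw":-1,"dx":0,"dy":0,"dz":0.024,"ax":0,"ay":0,"az":0}]'
python3 f.py
python3 - <<'E'
from h import *
im,P,C=cloud('wrist');np.savez('w3.npz',im=im,P=P,K=C[0],Rc=C[1],c=C[2]);cv2.imwrite('pics/w3.png',im[...,::-1])
E
```

```text
clock: 5.62
ee_pos: [0.5146, -0.2018, 0.0436]
tool_rot: [-3.084, 1.567, -1.709]
contact_force: [-0.9, -5.3, 0.6]
gripper_width: -0.0
5.6167 fix 0.0004 -0.0954 0.0436 F 0.2 -5.3 0.6
```

View pics/w3.png

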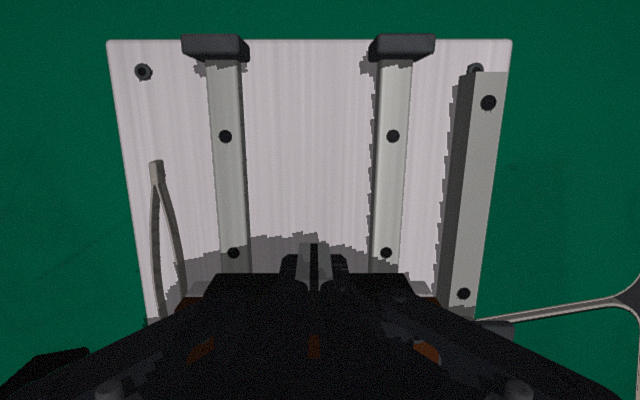

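The fingertips at (315,265) are against the pad, whose top edge is at row ~273 over columns 210–410. The rails and bar are clear behind it. Now I'll measure the face position from depth.

Run:
```python
from h import *
D=np.load('w3.npz');P=D['P'];fx=np.array([np.cos(.196),-np.sin(.196),0]);fy=np.array([np.sin(.196),np.cos(.196),0]);Q=P-[.5327,-.1082,0]
F=np.stack([Q@fx,Q@fy,P[...,2]],-1)
for u in (235,255,265,370,380,390):print(u,[tuple(F[v,u].round(4)) for v in (268,272,274,276,280,285)])
print([tuple(F[v,505].round(4)) for v in (325,330,335)],[tuple(F[v,495].round(4)) for v in (325,330,335)])
k=(abs(abs(F[...,0])-.032)<.012)&(F[...,2]>.034)&(F[...,2]<.051)&(F[...,1]>-.13)&(F[...,1]<-.06)
print('face',k.sum(),np.percentile(F[k][:,1],[10,50,90]))
```

```text
235 [(np.float64(0.0406), np.float64(-0.0831), np.float64(0.0244)), (np.float64(0.0409), np.float64(-0.0804), np.float64(0.0236)), (np.float64(0.0381), np.float64(-0.0851), np.float64(0.035)), (np.float64(0.0377), np.float64(-0.0848), np.float64(0.0366)), (np.float64(0.0367), np.float64(-0.085), np.float64(0.041)), (np.float64(0.0357), np.float64(-0.0848), np.float64(0.0456))]
255 [(np.float64(0.0322), np.float64(-0.0773), np.float64(0.0126)), (np.float64(0.0322), np.float64(-0.0752), np.float64(0.0134)), (np.float64(0.028), np.float64(-0.0853), np.float64(0.0354)), (np.float64(0.0279), np.float64(-0.0847), np.float64(0.0364)), (np.float64(0.0271), np.float64(-0.0851), np.float64(0.0413)), (np.float64(0.0262), np.float64(-0.0853), np.float64(0.0465))]
265 [(np.float64(0.0265), np.float64(-0.0776), np.float64(0.0132)), (np.float64(0.0268), np.float64(-0.0745), np.float64(0.0119)), (np.float64(0.0232), np.float64(-0.0849), np.float64(0.0347)), (np.float64(0.023), np.float64(-0.0845), np.float64(0.0361)), (np.float64(0.0223), np.float64(-0.0852), np.float64(0.0414)), (np.float64(0.0218)
[... 935 characters left out ...]
oat64(0.0232)), (np.float64(-0.039), np.float64(-0.0849), np.float64(0.0348)), (np.float64(-0.0388), np.float64(-0.0845), np.float64(0.036)), (np.float64(-0.0377), np.float64(-0.085), np.float64(0.041)), (np.float64(-0.0365), np.float64(-0.0852), np.float64(0.0462))]
[(np.float64(-0.0882), np.float64(-0.0692), np.float64(0.0539)), (np.float64(-0.0886), np.float64(-0.0665), np.float64(0.0539)), (np.float64(-0.0877), np.float64(-0.0653), np.float64(0.0557))] [(np.float64(-0.0834), np.float64(-0.0695), np.float64(0.0543)), (np.float64(-0.0828), np.float64(-0.0679), np.float64(0.0558)), (np.float64(-0.0481), np.float64(-0.107), np.float64(0.1118))]
face 1644 [-0.08529792 -0.0849178  -0.08450869]
```

```bash
python3 -m handwheel '[{"jaw":-1,"dx":0,"dy":0,"dz":0.002,"ax":0,"ay":0,"az":0},{"jaw":-1,"dx":0,"dy":0,"dz":0.004,"ax":0,"ay":0,"az":0},{"jaw":-1,"dx":0,"dy":0,"dz":0.006,"ax":0,"ay":0,"az":0},{"jaw":-1,"dx":0,"dy":0,"dz":0.008,"ax":0,"ay":0,"az":0},{"jaw":-1,"dx":0,"dy":0,"dz":0.01,"ax":0,"ay":0,"az":0},{"jaw":-1,"dx":0,"dy":0,"dz":0.012,"ax":0,"ay":0,"az":0},{"jaw":-1,"dx":0,"dy":0,"dz":0.014,"ax":0,"ay":0,"az":0},{"jaw":-1,"dx":0,"dy":0,"dz":0.016,"ax":0,"ay":0,"az":0},{"jaw":-1,"dx":0,"dy":0,"dz":0.018,"ax":0,"ay":0,"az":0},{"jaw":-1,"dx":0,"dy":0,"dz":0.02,"ax":0,"ay":0,"az":0},{"jaw":-1,"dx":0,"dy":0,"dz":0.022,"ax":0,"ay":0,"az":0},{"jaw":-1,"dx":0,"dy":0,"dz":0.024,"ax":0,"ay":0,"az":0}]'
python3 f.py
python3 -m handwheel '[{"jaw":-1,"dx":0,"dy":0,"dz":0.001,"ax":0,"ay":0,"az":0},{"jaw":-1,"dx":0,"dy":0,"dz":0.002,"ax":0,"ay":0,"az":0},{"jaw":-1,"dx":0,"dy":0,"dz":0.003,"ax":0,"ay":0,"az":0},{"jaw":-1,"dx":0,"dy":0,"dz":0.004,"ax":0,"ay":0,"az":0},{"jaw":-1,"dx":0,"dy":0,"dz":0.005,"ax":0,"ay":0,"az":0},{"jaw":-1,"dx":0,"dy":0,"dz":0.006,"ax":0,"ay":0,"az":0}]'
python3 f.py
```

```text
clock: 6.67
ee_pos: [0.5193, -0.1778, 0.0435]
tool_rot: [-3.067, 1.568, -1.692]
contact_force: [-0.8, -5.3, 1.9]
gripper_width: 0.0
6.6667 fix 0.0004 -0.0709 0.0435 F 0.2 -5.4 1.9
clock: 7.17
ee_pos: [0.5208, -0.1699, 0.0431]
tool_rot: [0.015, 1.569, 1.391]
contact_force: [0.6, 0.3, 0.2]
gripper_width: 0.0
7.1667 fix 0.0003 -0.0628 0.0431 F 0.5 0.4 0.2
```

The push force fell to zero where it was expected to, so the ball has been drawn in. I'll check the face position.

```bash
cat > face.py <<'E'
from h import *
im,P,C=cloud('wrist');fx=np.array([np.cos(.196),-np.sin(.196),0]);fy=np.array([np.sin(.196),np.cos(.196),0]);Q=P-[.5327,-.1082,0]
F=np.stack([Q@fx,Q@fy,P[...,2]],-1)
k=(abs(abs(F[...,0])-.032)<.012)&(F[...,2]>.034)&(F[...,2]<.049)&(F[...,1]>-.13)&(F[...,1]<-.02)
print('face',k.sum(),np.percentile(F[k][:,1],[10,50,90]))
E
python3 face.py; python3 f.py
```

```text
face 1495 [-0.05269636 -0.0522968  -0.05191851]
7.2167 fix 0.0001 -0.0626 0.043 F -0.3 -0.1 -0.2
```

The face is at −52.3 mm, about 6 mm short, with the ball just at the notch edge. I'll creep on.

```bash
python3 -m handwheel '[{"jaw":-1,"dx":0,"dy":0,"dz":0.0005,"ax":0,"ay":0,"az":0},{"jaw":-1,"dx":0,"dy":0,"dz":0.001,"ax":0,"ay":0,"az":0},{"jaw":-1,"dx":0,"dy":0,"dz":0.0015,"ax":0,"ay":0,"az":0},{"jaw":-1,"dx":0,"dy":0,"dz":0.002,"ax":0,"ay":0,"az":0},{"jaw":-1,"dx":0,"dy":0,"dz":0.002,"ax":0,"ay":0,"az":0}]'
python3 face.py; python3 f.py
```

```text
clock: 7.63
ee_pos: [0.521, -0.1687, 0.0432]
tool_rot: [0.348, 1.57, 1.724]
contact_force: [-0.6, -0.7, 0.3]
gripper_width: 0.0001
face 1144 [-0.04813116 -0.04774493 -0.04730376]
7.6833 fix 0.0003 -0.0617 0.0433 F -0.1 0.1 -0.2
```

The shuttle has drawn itself away from the fingers (face −47.7, gap about 4 mm). I'll back off a little and recheck that it has settled.

```bash
python3 -m handwheel '[{"jaw":-1,"dx":0,"dy":0,"dz":-0.005,"ax":0,"ay":0,"az":0},{"jaw":-1,"dx":0,"dy":0,"dz":-0.01,"ax":0,"ay":0,"az":0},{"jaw":-1,"dx":0,"dy":0,"dz":-0.02,"ax":0,"ay":0,"az":0},{"jaw":-1,"dx":0,"dy":0,"dz":-0.025,"ax":0,"ay":0,"az":0},{"jaw":-1,"dx":0,"dy":0,"dz":-0.025,"ax":0,"ay":0,"az":0},{"jaw":-1,"dx":0,"dy":0,"dz":-0.025,"ax":0,"ay":0,"az":0}]'
python3 face.py; python3 f.py; python3 w.py 0.498 -0.283 0.30 -0.196
```

```text
clock: 8.18
ee_pos: [0.5159, -0.1941, 0.0433]
tool_rot: [-0.094, 1.571, 1.28]
contact_force: [-0.2, -0.5, -0.1]
gripper_width: 0.0
8.2333 fix 0.0002 -0.0872 0.0433 F 0.4 -0.5 0.2
8.2333 [-0.36  0.45 -0.38  0.74  0.   -1.73] [ 0.516  -0.1938  0.0433] [ 0.3 -0.5  0.2]
[[-0.    -0.981  0.195]
 [ 0.     0.195  0.981]
 [-1.     0.     0.   ]]
move [-2.567e-01  2.000e-04 -9.090e-02] turn [-0.0004  0.0002 -0.0001]Traceback (most recent call last):
  File "face.py", line 5, in <module>
    print('face',k.sum(),np.percentile(F[k][:,1],[10,50,90]))
                         ~~~~~~~~~~~~~^^^^^^^^^^^^^^^^^^^^^^
    return _quantile_unchecked(
        a, q, axis, out, overwrite_input, method, keepdims, weights)
    return _ureduce(a,
                    func=_quantile_ureduce_func,
    ...<5 lines>...
                    overwrite_input=overwrite_input,
                    method=method)
    r = func(a, **kwargs)
    result = _quantile(arr,
                       quantiles=q,
    ...<2 lines>...
                       out=out,
                       weights=wgt)
    slices_having_nans = np.isnan(arr[-1, ...])
                                  ~~~^^^^^^^^^
IndexError: index -1 is out of bounds for axis 0 with size 0
```

The pad is hidden from there. I'll rise to the earlier viewing pose, which also clears the way to the palm pad.

```bash
python3 -m handwheel '[{"jaw":-1,"dx":-0.02,"dy":0,"dz":-0.01,"ax":0,"ay":0,"az":0},{"jaw":-1,"dx":-0.06,"dy":0,"dz":-0.01,"ax":0,"ay":0,"az":0},{"jaw":-1,"dx":-0.1,"dy":0,"dz":-0.01,"ax":0,"ay":0,"az":0},{"jaw":-1,"dx":-0.14,"dy":0,"dz":0,"ax":0,"ay":0,"az":0},{"jaw":-1,"dx":-0.18,"dy":0,"dz":0,"ax":0,"ay":0,"az":0},{"jaw":-1,"dx":-0.215,"dy":0,"dz":0.02,"ax":0,"ay":0,"az":0},{"jaw":-1,"dx":-0.235,"dy":0,"dz":0.03,"ax":0,"ay":0,"az":0},{"jaw":-1,"dx":-0.235,"dy":0,"dz":0.03,"ax":0,"ay":0,"az":0},{"jaw":-1,"dx":-0.235,"dy":0,"dz":0.03,"ax":0,"ay":0,"az":0},{"jaw":-1,"dx":-0.235,"dy":0,"dz":0.03,"ax":0,"ay":0,"az":0}]'
python3 f.py
python3 - <<'E'
from h import *
im,P,C=cloud('wrist');np.savez('w4.npz',im=im,P=P,K=C[0],Rc=C[1],c=C[2])
cv2.imwrite('pics/w4.png',cv2.resize(im[100:250,230:410],(720,600),interpolation=2)[...,::-1])
fx=np.array([np.cos(.196),-np.sin(.196),0]);fy=np.array([np.sin(.196),np.cos(.196),0]);Q=P-[.5327,-.1082,0]
F=np.stack([Q@fx,Q@fy,P[...,2]],-1)
k=(abs(F[...,0])<.04)&(F[...,2]>.036)&(F[...,2]<.050)&(F[...,1]<-.03)&(F[...,1]>-.13);print('face',np.median(F[k][:,1]),k.sum())
for a,b in((.062,.08),(.082,.1)):
  m=(abs(F[...,0]+.08)<.025)&(abs(F[...,1]+.016)<.03)&(F[...,2]>a)&(F[...,2]<b);print(a,b,m.sum(),F[m].min(0).round(4),F[m].max(0).round(4),np.median(F[m],0).round(4))
# palm from top view
im,P,C=cloud('top');np.savez('top1.npz',im=im,P=P)
E
python3 w.py .5464 -.0395 .19 -.196
```

```text
clock: 9.07
ee_pos: [0.5214, -0.1638, 0.2774]
tool_rot: [1.618, 1.569, 2.994]
contact_force: [0.1, 0.5, -1.5]
gripper_width: 0.0001
9.0667 fix -0.0002 -0.0568 0.2774 F -0.0 0.5 -1.5
face -0.04772710173176808 156
0.062 0.08 123 [-0.0886 -0.0277  0.0622] [-0.0684 -0.011   0.0794] [-0.0735 -0.0245  0.0719]
0.082 0.1 255 [-0.0874 -0.0264  0.0823] [-0.0692 -0.0086  0.0903] [-0.0778 -0.0183  0.0881]
9.1667 [-0.3   0.29  0.01  1.3  -0.   -1.68] [ 0.5208 -0.164   0.2765] [ 0.6 -0.   0.1]
[[-0.003 -0.981  0.195]
 [ 0.001  0.195  0.981]
 [-1.     0.004  0.   ]]
move [ 0.0865 -0.0011  0.1271] turn [ 0.      0.0003 -0.0035]
```

View pics/w4.png

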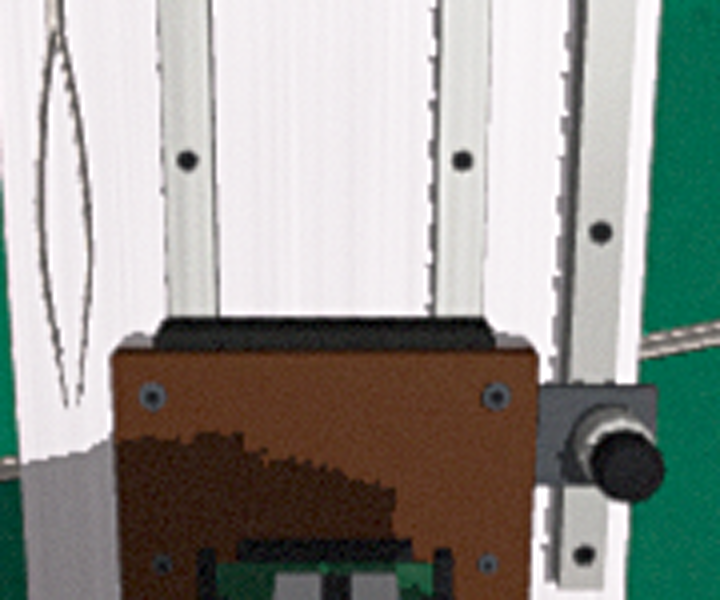

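The plunger sits over the notch. The knob top dropped 92.1 → 88.1 mm, the face is steady at −47.7 mm, and the tweezers look untouched. Next I'll move over the palm pad.

```bash
python3 -m handwheel '[{"jaw":-1,"dx":0,"dy":0,"dz":0.03,"ax":0,"ay":0,"az":-0.003},{"jaw":-1,"dx":0,"dy":0,"dz":0.065,"ax":0,"ay":0,"az":-0.003},{"jaw":-1,"dx":0.02,"dy":-0.002,"dz":0.1,"ax":0,"ay":0,"az":-0.003},{"jaw":-1,"dx":0.05,"dy":-0.002,"dz":0.125,"ax":0,"ay":0,"az":-0.003},{"jaw":-1,"dx":0.075,"dy":-0.002,"dz":0.125,"ax":0,"ay":0,"az":-0.003},{"jaw":-1,"dx":0.09,"dy":-0.002,"dz":0.125,"ax":0,"ay":0,"az":-0.003},{"jaw":-1,"dx":0.098,"dy":-0.002,"dz":0.125,"ax":0,"ay":0,"az":-0.003},{"jaw":-1,"dx":0.098,"dy":-0.002,"dz":0.125,"ax":0,"ay":0,"az":-0.003},{"jaw":-1,"dx":0.098,"dy":-0.002,"dz":0.125,"ax":0,"ay":0,"az":-0.003},{"jaw":-1,"dx":0.098,"dy":-0.002,"dz":0.125,"ax":0,"ay":0,"az":-0.003}]'
python3 f.py
python3 - <<'E'
from h import *
im,P,C=cloud('scene');cv2.imwrite('pics/s3.png',cv2.resize(im[150:290,260:420],(640,560),interpolation=2)[...,::-1])
E
```

```text
clock: 10.0
ee_pos: [0.5488, -0.0424, 0.1811]
tool_rot: [-1.525, 1.566, -0.151]
contact_force: [-0.7, -0.1, -0.6]
gripper_width: 0.0
10.0 fix 0.003 0.0677 0.1811 F -0.7 -0.2 -0.6
```

View pics/s3.png

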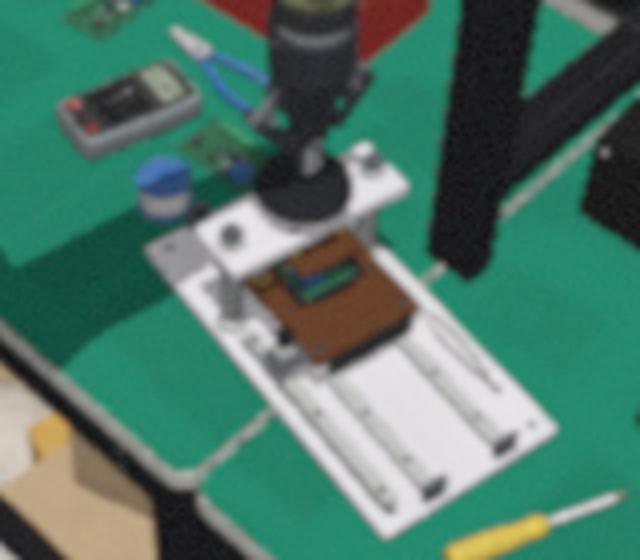

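The fingertips stand over the middle of the black palm pad at about (305,180). Pressing down in small steps now.

```bash
python3 -m handwheel '[{"jaw":-1,"dx":0.004,"dy":0,"dz":0,"ax":0,"ay":0,"az":0},{"jaw":-1,"dx":0.008,"dy":0,"dz":0,"ax":0,"ay":0,"az":0},{"jaw":-1,"dx":0.01,"dy":0,"dz":0,"ax":0,"ay":0,"az":0},{"jaw":-1,"dx":0.012,"dy":0,"dz":0,"ax":0,"ay":0,"az":0},{"jaw":-1,"dx":0.0135,"dy":0,"dz":0,"ax":0,"ay":0,"az":0},{"jaw":-1,"dx":0.015,"dy":0,"dz":0,"ax":0,"ay":0,"az":0},{"jaw":-1,"dx":0.0165,"dy":0,"dz":0,"ax":0,"ay":0,"az":0},{"jaw":-1,"dx":0.018,"dy":0,"dz":0,"ax":0,"ay":0,"az":0},{"jaw":-1,"dx":0.0195,"dy":0,"dz":0,"ax":0,"ay":0,"az":0},{"jaw":-1,"dx":0.0195,"dy":0,"dz":0,"ax":0,"ay":0,"az":0}]'
python3 f.py
```

```text
clock: 10.88
ee_pos: [0.5482, -0.0418, 0.1618]
tool_rot: [-1.571, 1.567, -0.196]
contact_force: [-3.2, 0.4, 8.2]
gripper_width: -0.0001
10.8833 fix 0.0023 0.0681 0.1618 F -3.2 -0.2 8.2
```

```bash
python3 -m handwheel '[{"jaw":-1,"dx":0.001,"dy":0,"dz":0,"ax":0,"ay":0,"az":0},{"jaw":-1,"dx":0.002,"dy":0,"dz":0,"ax":0,"ay":0,"az":0},{"jaw":-1,"dx":0.003,"dy":0,"dz":0,"ax":0,"ay":0,"az":0},{"jaw":-1,"dx":0.004,"dy":0,"dz":0,"ax":0,"ay":0,"az":0},{"jaw":-1,"dx":0.005,"dy":0,"dz":0,"ax":0,"ay":0,"az":0},{"jaw":-1,"dx":0.006,"dy":0,"dz":0,"ax":0,"ay":0,"az":0},{"jaw":-1,"dx":0.0065,"dy":0,"dz":0,"ax":0,"ay":0,"az":0},{"jaw":-1,"dx":0.007,"dy":0,"dz":0,"ax":0,"ay":0,"az":0},{"jaw":-1,"dx":0.007,"dy":0,"dz":0,"ax":0,"ay":0,"az":0}]'
python3 f.py
```

```text
clock: 11.63
ee_pos: [0.5482, -0.0418, 0.1555]
tool_rot: [-1.559, 1.567, -0.184]
contact_force: [-4.5, -0.1, 10.0]
gripper_width: -0.0001
11.6333 fix 0.0023 0.0681 0.1555 F -4.4 -1.0 10.0
```

```bash
python3 -m handwheel '[{"jaw":-1,"dx":0.0005,"dy":0,"dz":0,"ax":0,"ay":0,"az":0},{"jaw":-1,"dx":0.001,"dy":0,"dz":0,"ax":0,"ay":0,"az":0},{"jaw":-1,"dx":0.0015,"dy":0,"dz":0,"ax":0,"ay":0,"az":0},{"jaw":-1,"dx":0.0015,"dy":0,"dz":0,"ax":0,"ay":0,"az":0},{"jaw":-1,"dx":0.0015,"dy":0,"dz":0,"ax":0,"ay":0,"az":0}]'
python3 f.py
```

```text
clock: 12.05
ee_pos: [0.5482, -0.0418, 0.1541]
tool_rot: [-1.558, 1.567, -0.183]
contact_force: [-3.5, 0.5, 10.9]
gripper_width: -0.0
12.05 fix 0.0023 0.0681 0.1541 F -3.5 -0.2 10.9
```

```bash
python3 -m handwheel '[{"jaw":-1,"dx":0.0005,"dy":0,"dz":0,"ax":0,"ay":0,"az":0},{"jaw":-1,"dx":0.001,"dy":0,"dz":0,"ax":0,"ay":0,"az":0},{"jaw":-1,"dx":0.001,"dy":0,"dz":0,"ax":0,"ay":0,"az":0},{"jaw":-1,"dx":0.001,"dy":0,"dz":0,"ax":0,"ay":0,"az":0}]'
python3 f.py
```

```text
clock: 12.38
ee_pos: [0.5482, -0.0418, 0.1538]
tool_rot: [-1.55, 1.566, -0.175]
contact_force: [-4.9, 0.7, 15.1]
gripper_width: 0.0001
12.3833 fix 0.0023 0.0681 0.1538 F -4.9 -0.3 15.1
```

The head has reached its stops: a 1 mm command moved it only 0.3 mm and the force rose to 15 N. I'll add a small margin and let it settle.

```bash
python3 -m handwheel '[{"jaw":-1,"dx":0.0003,"dy":0,"dz":0,"ax":0,"ay":0,"az":0},{"jaw":-1,"dx":0.0006,"dy":0,"dz":0,"ax":0,"ay":0,"az":0},{"jaw":-1,"dx":0.0006,"dy":0,"dz":0,"ax":0,"ay":0,"az":0},{"jaw":-1,"dx":0.0006,"dy":0,"dz":0,"ax":0,"ay":0,"az":0},{"jaw":-1,"dx":0.0006,"dy":0,"dz":0,"ax":0,"ay":0,"az":0},{"jaw":-1,"dx":0.0006,"dy":0,"dz":0,"ax":0,"ay":0,"az":0}]'
python3 f.py
python3 - <<'E'
from h import *
im,P,C=cloud('scene');cv2.imwrite('pics/s4.png',cv2.resize(im[150:290,260:420],(640,560),interpolation=2)[...,::-1])
E
python3 f.py
```

```text
clock: 12.88
ee_pos: [0.5483, -0.0418, 0.1538]
tool_rot: [-1.541, 1.566, -0.165]
contact_force: [-6.2, 0.8, 18.0]
gripper_width: 0.0003
12.8833 fix 0.0023 0.0681 0.1538 F -6.2 -0.5 18.0
12.9333 fix 0.0023 0.0681 0.1538 F -6.6 -0.1 18.7
```

View pics/s4.png

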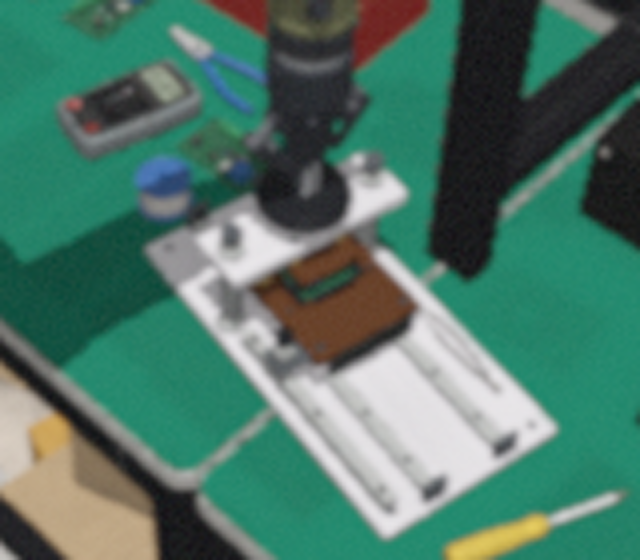

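The head is down (column tops now stand proud of it), z stays at 0.1538 m with about 18 N, and the shuttle and loose parts haven't moved. Handing in.

```bash
python3 -c "
from station import arm;print(arm.hand_in())"; python3 f.py
```

```text
the job is handed in; nothing more can be done
None
the job is handed in; nothing more can be done
```

The shuttle is indexed in the notch and the probe head is held down on its stops. I handed the job in with the arm still pressing, at about 13 s on the robot's clock. No verdict was reported, and I could not read the state after hand-in.

- **Shuttle:** I pushed it with closed fingertips by the rubber pad, at about 5 N and 24 mm/s, slower near the end. The push force fell to zero at the notch and the shuttle drew itself about 4 mm clear of the fingers. I then backed off. The knob top had dropped about 4 mm and the pad face held still over two checks. The travel measured 69.4 mm against my estimate of 70.8 mm, which is within the camera error.
- **Head:** The fingertips rest near the middle of the palm pad, at z = 0.1538 m, which is 12 mm of travel. The downward force at hand-in was 18–19 N. Pressing a further 0.6 mm gave no movement, so the head is on its stops. About 6 N of sideways force stayed on the pad; I left it alone.
- **Surroundings:** In the last picture the spare board, meter, solder reel, tweezers and driver were where they started. The solvent bottle was outside that crop, and the arm never went near it.
- **Failed check:** One pad-face measurement gave nothing because the gripper hid the pad. I repeated it from higher up.

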